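# Clip the guide plate onto the saw guide

## Task

Pick up the steel guide plate by its upright fin, lay it flat in the channel of the black saw guide with its bevelled edge towards the two sprung clips, and slide it under them until both clips have ridden up over the bevel and snapped down into the plate's two windows. Let the plate alone lift the clips, with no gripper on the guide, and push gently, never with more than about 20 N, stopping as soon as it meets the end stop. Then let go of it; leave the other things on the bench where they are.

Things in the scene. Friction and masses are not known exactly. Their poses are not given: they have to be found in the camera images.
- plate_fin (a point): Centre of the upright grip fin of the loose steel guide plate (about 0.35 kg). Axes are the plate's: +x to its bevelled front, +z up. Fin 40 mm long (x), 10 mm thick (y), from 8 to 40 mm above the plate's underside; this point is 24 mm above it. Plate 115 (x) by 70 (y) by 8 mm. It starts flat on the bench, left or right of the saw guide.
- plate_front (a point): Middle of the plate's bevelled front edge, at its underside, 85 mm ahead (+x) of the fin's centre; the rear edge is 115 mm behind it. The front 20 mm are bevelled from 8 mm thick down to 2.5 mm. Two open windows, 18 mm (x) by 14 mm (y), have their centres 35 mm behind this point and 24 mm to either side.
- bed: The saw guide, a black block fixed to the bench, 280 (x) by 120 (y) by 30 mm high; origin at the centre of its underside, +x the way the plate is slid in, roughly away from the robot. Its top is the channel floor, between two aluminium rails 6 mm high, 73 mm apart (1.5 mm play a side), from x = -105 to +45 mm; from -135 to -105 mm they flare outwards.
- head_mid (a point): On the bed: channel floor, where the stop's face is when the head is in mid setting (bed x = 78 mm). The rigid steel head on the bed carries the end stop, 10 mm high, and both clips, whose noses lie 33 mm before the stop (-x), 24 mm to either side. The head is clamped up to 25 mm either way along x; this setting is NOT measured: feel or see it.
- clip_left (a joint): Angle (rad) of the sprung clip at the bed's +y side: steel arm, round nose 10 mm across, 50 mm from the hinge, pointing back to -x. 0 = down (nose 3 mm above the floor), about 0.10 riding on the plate, 0 again when snapped into its window, 2 mm before the plate meets the stop. Nose presses with 1.5 N down, 2.5 N raised.
- clip_right (a joint): The same for the clip at the bed's -y side. Sliding the plate in takes about 8 to 15 N while both clips climb and ride (more if the tool also bears down on the plate: friction), a few N after they have snapped, then the force rises steeply at the rigid stop.
- tray_centre (a point): Centre of a bystander: a dark steel parts tray, 110 by 90 by 30 mm, on the other side of the saw guide from the plate.
- tube_centre (a point): Centre of a bystander: a standing black tube offcut, 29 mm across, 70 mm high.
- pot_centre (a point): Centre of a bystander: a white grease pot, 60 mm across, 65 mm high.
- hacksaw_blade (a point): Middle of the blade of a bystander: a hacksaw with green ends lying flat beyond the saw guide, about 400 by 110 mm, 24 mm high.
Not all that is in view belongs to the job. Leave any turquoise or yellow look-alike of the part that bears plate_fin alone.

How it is judged:
By the outcome, as a careful person would: the job done as asked, in the order asked, and still so for the second after the job is handed in, with the robot touching nothing.
It also fails if it takes over 72 s, if anything falls off the work surface, if the arm or the gripper's body presses on something with over 40 N, if the wrist force passes 120 N, or if a joint passes its speed limit or range.

## Robot

A 6-joint arm with a two-finger parallel gripper is mounted at the origin on the work surface. World frame = base frame: x ahead of the robot, y to its left, z up, the work surface at z = 0. Lengths are in m, angles in rad, forces in N, time in s.
With the tool pointing down it reaches from about 0.15 to 0.775 m from the base axis. Payload 6.1 kg.
Tool frame: the origin (TCP) lies at the centre of the arm's flange, where the gripper is bolted on; the fingertips stand 173 mm ahead of it and the grasp point (between the pads) lies 155 mm ahead of it; z points along the fingers, y is the line along which they close (so a half turn about z gives the same grasp; the last joint's range is limited). The gripper opens to 85 mm and grips with 20 to 120 N. Pads are 22 mm wide; open, the fingers measure 114 mm over their backs; the gripper's body (76 mm by 85 mm) begins 54 mm behind the grasp point. The pads swing forward as they close: fully open they stand 13 mm farther back than shut.
Start: joints at [-1.321, 0.126, -0.04, 1.405, 0, 1.571], TCP at [0.13, -0.509, 0.405] pointing down, gripper open.
Joint ranges: [-2.72, 2.72], [-0.95, 1.95], [-1.27, 1.35], [-1.78, 2.02], [-1.46, 1.47], [-3.14, 3.14]. Speed limits (rad/s): [2.39, 2.39, 3.01, 3.14, 3.14, 3.14].

## Interface

Orientations are given as [roll, pitch, yaw] about the fixed x, y, z axes, in that order (R = Rz(yaw) Ry(pitch) Rx(roll)).
In Python, from workcell import r gives the robot as it stands.
- The arm moves only by the tool drive_tool, never from a script. Its argument "deltas" is a list that holds one entry, the list of rows, each a list of 7 numbers: the finger opening in cm, from 0 to 8.54, then the shift along the tool's x, y, z in cm, then the turn, a rotation vector about the tool's x, y, z in rad. A call has 1 to 5 rows; each row is the pose to reach, as a shift and turn from the pose commanded when the call began, along the tool's axes at that moment; what a row does not reach only later rows make up. A row lasts 1/10 s, in which the tool goes at most 50 mm and 8.59 degrees, less where a joint would pass 70% of its speed; a pose out of reach is approached as far as the arm can. A call with a gripper value outside its range is refused whole. The fingers move at their own pace and stop on an object; "newtons" is the grip in N (left out, the last holds). Time passes only in rows, so rows that repeat a pose let the fingers close. It gives the time, the measured TCP pose, the force, the opening and the grip force at its end, in the units of the state.
- r.get_state(): the state, without advancing time (a new reading comes with each control period).
- r.snapshot(name): name is "scene" or "top" or "wrist"; returns a dict with "img" (400x640x3 uint8, red, green, blue), "fx", "fy", "cx", "cy" (pixels), "extrinsics" (4x4, takes a point from world to camera coordinates). Camera axes: x right, y up, looking along -z (the intrinsics and any distortion apply to the point x, -y, -z); pixel columns grow to the right and rows downward; lengths in m; the calibration is good to about 2 mm. A picture is of the moment at which its call begins. There is no depth.
- r.hand_in(): hands the job in; it is judged then, once.
The state is a dict: "t": time; "joint_pos": joint angles; "qd": joint speeds; "joint_torque": joint torques, N m; "ee_pos": TCP position; "ee_rot": TCP orientation; "contact_force": force on the tool from outside, world axes, zero at the start; "torque": the same for the moment, N m; "opening": finger opening in m; "gripper_force": force on a finger pad.
Only numpy, scipy, OpenCV 4.12 (cv2) and the standard library are available. Lean on these libraries where they do the work, as an engineer would, in place of code of your own. Each camera call takes 0.05 s, during which the arm holds its last target. There are 200 camera calls.

## Working session

There is one attempt and no reset: what is moved stays moved. The work goes in short steps, Python scripts to look and compute and a tool call to move; the robot and the scene stay as the last step left them, time stands still between calls to the robot, and variables do not carry over. Pictures are saved under pics/ and viewed, at most 10 in all, crops included, and the job is handed in when it is done.

Besides the shell and the picture viewer there is one more tool, called after "Emit:" as name([rows], argument=value, ...), one row to a line, values as JSON. drive_tool: Moves the arm, as the interface text tells. Its arguments: {"type":"object","properties":{"deltas":{"type":"array","items":{"type":"array","items":{"type":"array","items":{"type":"number"}}}},"newtons":{"type":"number"}},"required":["deltas"]}

```bash
ls; mkdir -p pics; cat > h.py <<'E'
import numpy as np, cv2
from workcell import r
def snap(n,f):
    s=r.snapshot(n); cv2.imwrite('pics/'+f+'.png',s['img'][:,:,::-1]); np.savez('pics/'+f+'.npz',**{k:s[k] for k in s}); return s
def load(f): return np.load('pics/'+f+'.npz',allow_pickle=True)
def back(s,u,v,z):
    E=np.array(s['extrinsics']);R,t=E[:3,:3],E[:3,3]
    d=R.T@np.array([(u-s['cx'])/s['fx'],-(v-s['cy'])/s['fy'],-1]);c=-R.T@t
    return c+d*(z-c[2])/d[2]
def proj(s,p):
    E=np.array(s['extrinsics']);q=E[:3,:3]@np.array(p)+E[:3,3]
    return np.array([s['cx']+s['fx']*q[0]/-q[2],s['cy']-s['fy']*q[1]/-q[2]])
E
python3 - <<'E'
from h import *
s=snap('top','top0');print({k:s[k] for k in s if k!='img'})
s=snap('scene','scene0');print(s['extrinsics']);print(r.get_state())
E
```

```text
pics
{'fx': 385.21496393249447, 'fy': 385.21496393249447, 'cx': 318.0103216148234, 'cy': 204.174240012105, 'extrinsics': array([[ 0.13243599, -0.99119039,  0.00152358, -0.01315395],
       [ 0.969226  ,  0.12982276,  0.20915788, -0.58520031],
       [-0.20751308, -0.02622334,  0.9778807 , -1.15807532],
       [ 0.        ,  0.        ,  0.        ,  1.        ]])}
[[-0.58506937  0.81097751  0.00305104  0.28751113]
 [-0.50199145 -0.36510497  0.78402994  0.23242303]
 [ 0.6369446   0.4571803   0.62071551 -1.6664257 ]
 [ 0.          0.          0.          1.        ]]
{'t': 0.1, 'joint_pos': array([-1.32099831e+00,  1.26337260e-01, -4.05073471e-02,  1.40537699e+00,
       -1.02769273e-05,  1.57080864e+00]), 'qd': array([ 0.00227075,  0.00147246,  0.00372144, -0.00024357, -0.00191673,
        0.00035458]), 'joint_torque': array([-2.45610696e-03, -4.36903989e+01,  3.53605735e+01,  1.36516921e-02,
       -3.01005657e-04, -1.24670075e-05]), 'ee_pos': array([ 0.12975585, -0.5085987 ,  0.40399677]), 'ee_rot': array([-3.14016738e+00,  1.02944677e-05,  2.49785716e-01]), 'contact_force': array([1.61826443e-01, 5.19871763e-01, 2.77248269e-04]), 'torque': array([ 0.05822107,  0.01801791, -0.00070516]), 'gripper_force': 0.0, 'opening': 0.08536990613984258}
```

View pics/top0.png

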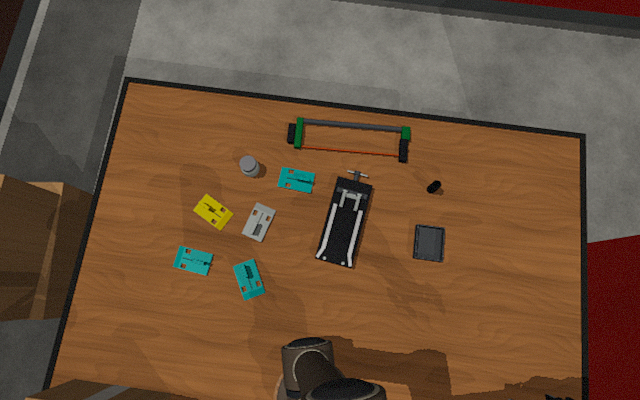

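View pics/scene0.png

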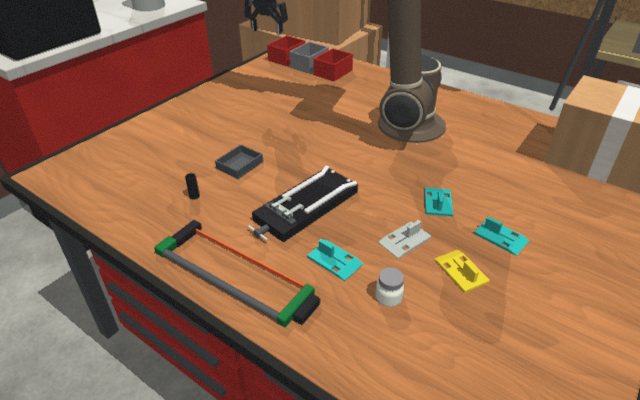

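The top view shows grey plate (258,222), yellow look-alike (213,212), turquoise ones (296,180), (193,261) and (249,279), and the guide around (345,222). Only the grey one is bare steel, so that is the part. I'll confirm it in an enlarged crop.

```bash
python3 - <<'E'
from h import *
s=load('top0')['img'][:,:,::-1]
a=s[165:275,230:380]
cv2.imwrite('pics/c1.png',cv2.resize(a,None,fx=5.3,fy=5.3,interpolation=cv2.INTER_CUBIC))
E
```

```text
(no output)
```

View pics/c1.png

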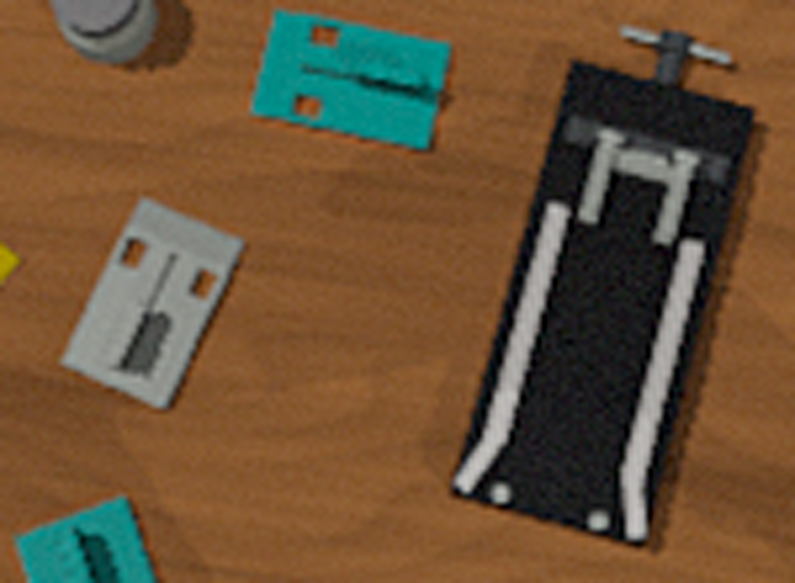

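The crop confirms a grey steel plate with its windows (front) up-image: corners (143,200), (245,240), (166,408), (62,362). Guide top corners are (570,62), (753,110), (640,545), (455,490), with the clips at the far end.

```bash
python3 - <<'E'
from h import *
s=load('top0')
f=lambda x,y,z: back(s,230+(x+.5)/5.3-.5,165+(y+.5)/5.3-.5,z)
fl,fr=f(143,200,.003),f(245,240,.003);rr,rl=f(166,408,.006),f(62,362,.006)
print(np.linalg.norm(fl-fr),np.linalg.norm(fl-rl),np.linalg.norm(fr-rr))
F=(fl+fr)/2;B=(rl+rr)/2;d=F-B;yaw=np.arctan2(d[1],d[0]);c=(F+B)/2
u=np.array([np.cos(yaw),np.sin(yaw),0]);print('plate',F,B,'yaw',yaw,np.arctan2(*(-(fl-fr)[:2]*[1,-1])),'fin',c-.0275*u)
P=[f(570,62,.03),f(753,110,.03),f(640,545,.03),f(455,490,.03)]
F=(P[0]+P[1])/2;B=(P[2]+P[3])/2;d=F-B
print('bed',sum(P)/4,'yaw',np.arctan2(d[1],d[0]),np.linalg.norm(d),np.linalg.norm(P[0]-P[1]),np.linalg.norm(P[2]-P[3]))
E
```

```text
0.06946035748528806 0.11259766125012387 0.1150275841312805
plate [0.56497037 0.23578523 0.003     ] [0.45567961 0.26739783 0.006     ] yaw -0.28156753321393496 -0.24413872984823384 fin [0.48390791 0.25923273 0.0045    ]
bed [ 0.54593691 -0.0242819   0.03      ] yaw -0.13536549215593227 0.27560486352979874 0.11730694839690257 0.11438602719688985
```

```bash
cat >> h.py <<'E'
from scipy.spatial.transform import Rotation as Ro
def delta(p,yaw):
    s=r.get_state();R=Ro.from_euler('xyz',s['ee_rot']);T=Ro.from_euler('xyz',[np.pi,0,yaw])
    print('d cm',np.round(R.inv().apply(np.array(p)-s['ee_pos'])*100,2),'rv',np.round((R.inv()*T).as_rotvec(),3),'t',s['t'],'F',np.round(s['contact_force'],1),'pos',np.round(s['ee_pos'],4),'rot',np.round(s['ee_rot'],4))
E
python3 - <<'E'
from h import *
delta([.42,.08,.42],-.2)
E
```

```text
d cm [ 42.67 -49.86  -1.53] rv [-0.001  0.     0.45 ] t 0.1 F [0.2 0.5 0. ] pos [ 0.1298 -0.5086  0.404 ] rot [-3.1402  0.      0.2498]
```

Emit:
drive_tool([
  [[8.5,42.7,-49.9,-1.6,0,0,0.45],[8.5,42.7,-49.9,-1.6,0,0,0.45],[8.5,42.7,-49.9,-1.6,0,0,0.45],[8.5,42.7,-49.9,-1.6,0,0,0.45],[8.5,42.7,-49.9,-1.6,0,0,0.45]],
])

```text
t: 0.6
ee_pos: [0.2383, -0.2877, 0.4104]
ee_rot: [-3.141, 0.0, -0.202]
contact_force: [0.7, 0.4, 0.8]
opening: 0.0849
gripper_force: 0.0
```

```bash
python3 - <<'E'
from h import *
delta([.42,.08,.42],-.2)
E
```

```text
d cm [ 10.43 -39.67  -0.94] rv [-0.     0.    -0.002] t 0.6 F [0.7 0.4 0.8] pos [ 0.2383 -0.2877  0.4104] rot [-3.1413e+00  1.0000e-04 -2.0190e-01]
```

Emit:
drive_tool([
  [[8.5,10.4,-39.6,-1,0,0,0],[8.5,10.4,-39.6,-1,0,0,0],[8.5,10.4,-39.6,-1,0,0,0],[8.5,10.4,-39.6,-1,0,0,0],[8.5,10.4,-39.6,-1,0,0,0]],
])

```text
t: 1.1
ee_pos: [0.3477, -0.067, 0.4169]
ee_rot: [-3.139, -0.0, -0.192]
contact_force: [1.4, -1.2, 0.2]
opening: 0.085
gripper_force: 0.0
```

```bash
python3 - <<'E'
from h import *
delta([.42,.08,.42],-.2)
E
```

```text
d cm [  4.3  -15.81  -0.26] rv [-0.003 -0.     0.008] t 1.1 F [ 1.4 -1.2  0.2] pos [ 0.3477 -0.067   0.4169] rot [-3.1388e+00 -5.0000e-04 -1.9160e-01]
```

Emit:
drive_tool([
  [[8.5,4.3,-15.8,-0.3,0,0,0],[8.5,4.3,-15.8,-0.3,0,0,0],[8.5,4.3,-15.8,-0.3,0,0,0],[8.5,4.3,-15.8,-0.3,0,0,0],[8.5,4.3,-15.8,-0.3,0,0,0]],
])

```text
t: 1.6
ee_pos: [0.3952, -0.0557, 0.4194]
ee_rot: [-3.105, 0.002, -0.15]
contact_force: [0.2, 0.4, -1.1]
opening: 0.0852
gripper_force: 0.0
```

```bash
python3 - <<'E'
from h import *
s=snap('wrist','w1')
for p in [(.484,.259,.02),(.546,-.024,.03),(.62,-.034,.03)]: print(proj(s,p))
cv2.imwrite('pics/w1b.png',cv2.resize(s['img'][:,:,::-1],None,fx=1.25,fy=1.25))
delta([.42,.08,.42],-.2)
E
```

```text
[ 29.49739752 131.16551863]
[275.49120603  20.11152216]
[271.26675695 -73.93465633]
d cm [  0.4  -13.77   0.45] rv [-0.037  0.002  0.05 ] t 1.65 F [ 0.9 -0.7  0.3] pos [ 0.3955 -0.0557  0.4195] rot [-3.105e+00  1.100e-03 -1.501e-01]
```

View pics/w1b.png

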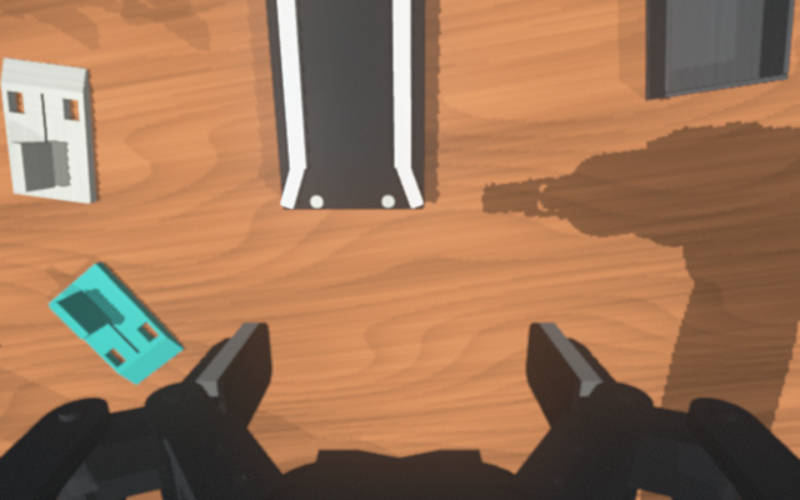

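The wrist view shows the plate at upper left (front edge y≈75, windows (15,102)/(71,108)) and the guide entry at (285..425, 205). The last move stalled, so I'll check the joints.

```bash
python3 - <<'E'
from h import *
s=r.get_state();print(s['joint_pos'].round(3),s['qd'].round(3),s['joint_torque'].round(2))
E
```

```text
[-0.151 -0.11  -0.246  1.436  0.037  3.141] [ 0.002 -0.015 -0.012  0.006 -0.001  0.001] [  0.18 -29.01  34.58   0.53   0.11   0.  ]
```

```bash
python3 - <<'E'
from h import *
s=load('w1');E=s['extrinsics'];c=-E[:3,:3].T@E[:3,3];st=r.get_state();R=Ro.from_euler('xyz',st['ee_rot'])
print(R.inv().apply(c-st['ee_pos']),R.inv().apply(-E[2,:3]),s['fx'],s['cx'],s['cy'])
k=1.25
f=lambda x,y,z: back(s,(x+.5)/k-.5,(y+.5)/k-.5,z)
fl,fr=f(3,60,.003),f(88,69,.003)
rr,rl=f(97,203,.005),f(12,193,.005)
F=(fl+fr)/2;B=(rl+rr)/2;d=F-B;c=(F+B)/2;yaw=np.arctan2(d[1],d[0]);print(F,B,yaw,c-.0275*np.array([np.cos(yaw),np.sin(yaw),0]),[np.linalg.norm(a) for a in (fl-fr,rl-rr,d)])
bl,br=f(283,209,.03),f(424,209,.03);print('bed rear',bl,br,np.linalg.norm(bl-br))
E
```

```text
[0.0676204  0.00062074 0.03221377] [-0.27235223  0.00109379  0.962197  ] 345.8652033193126 318.7418182937318 203.30990713949646
[0.56266824 0.23514797 0.003     ] [0.45348364 0.26759225 0.005     ] -0.2888407053185151 [0.48171513 0.25920324 0.004     ] [np.float64(0.07256257005572368), np.float64(0.0783185678496347), np.float64(0.11392061272592996)]
bed rear [0.41659381 0.05305046 0.03      ] [ 0.39960061 -0.06436443  0.03      ] 0.1186382140045208
```

Emit:
drive_tool([
  [[8.5,0,-5,0,0,0,-0.15],[8.5,0,-10,0,0,0,-0.3],[8.5,0,-14,0,0,0,-0.45],[8.5,0,-14,0,0,0,-0.6],[8.5,0,-14,0,0,0,-0.75]],
])

```text
t: 2.15
ee_pos: [0.4154, 0.0842, 0.4247]
ee_rot: [-3.114, -0.024, 0.609]
contact_force: [-0.9, 0.8, 0.5]
opening: 0.085
gripper_force: 0.0
```

```bash
python3 - <<'E'
from h import *
print(r.get_state()['joint_pos'].round(3))
delta([.53,.17,.40],1.5)
E
```

```text
[ 0.19  -0.07  -0.198  1.432  0.035  2.722]
d cm [14.24 -0.4   2.83] rv [-0.015 -0.035 -0.89 ] t 2.15 F [-0.9  0.8  0.5] pos [0.4154 0.0842 0.4247] rot [-3.1143 -0.0242  0.6092]
```

Emit:
drive_tool([
  [[8.5,4,-1,1,0,0,-0.15],[8.5,8,-3,2,0,0,-0.3],[8.5,12,-5,3,0,0,-0.45],[8.5,14,-6,3,0,0,-0.6],[8.5,15,-6.5,3,0,0,-0.75]],
])

```text
t: 2.65
ee_pos: [0.5035, 0.2241, 0.3992]
ee_rot: [-3.137, -0.036, 1.358]
contact_force: [0.5, -0.7, 0.8]
opening: 0.0848
gripper_force: 0.0
```

```bash
python3 - <<'E'
from h import *
delta([.483,.259,.36],2.87)
E
```

```text
d cm [ 2.83 -2.72  4.04] rv [ 0.023 -0.032 -1.512] t 2.65 F [ 0.5 -0.7  0.8] pos [0.5035 0.2241 0.3992] rot [-3.1372 -0.0357  1.3581]
```

Emit:
drive_tool([
  [[8.5,1,-1,1,0.005,-0.007,-0.15],[8.5,2,-2,2,0.01,-0.013,-0.3],[8.5,2.8,-2.7,4,0.013,-0.02,-0.45],[8.5,2.8,-2.7,4,0.018,-0.026,-0.6],[8.5,2.8,-2.7,4,0.023,-0.032,-0.75]],
])

```text
t: 3.15
ee_pos: [0.4823, 0.2571, 0.3606]
ee_rot: [-3.13, -0.008, 2.106]
contact_force: [0.4, 0.2, 0.4]
opening: 0.0848
gripper_force: 0.0
```

```bash
python3 - <<'E'
from h import *
delta([.483,.259,.36],2.87)
E
```

```text
d cm [0.13 0.16 0.06] rv [-0.008 -0.012 -0.764] t 3.15 F [0.4 0.2 0.4] pos [0.4823 0.2571 0.3606] rot [-3.1297 -0.008   2.1063]
```

Emit:
drive_tool([
  [[8.5,0.1,0.2,0,-0.008,-0.012,-0.764],[8.5,0.1,0.2,0,-0.008,-0.012,-0.764],[8.5,0.1,0.2,0,-0.008,-0.012,-0.764],[8.5,0.1,0.2,0,-0.008,-0.012,-0.764],[8.5,0.1,0.2,0,-0.008,-0.012,-0.764]],
])

```text
t: 3.65
ee_pos: [0.4839, 0.2586, 0.3614]
ee_rot: [3.141, 0.001, 2.855]
contact_force: [-0.9, -0.5, -0.3]
opening: 0.0852
gripper_force: 0.0
```

Emit:
drive_tool([
  [[8.5,0,0,0,0,0,-0.01],[8.5,0,0,0,0,0,-0.01],[8.5,0,0,0,0,0,-0.01]],
])

```text
t: 3.95
ee_pos: [0.4837, 0.2593, 0.3614]
ee_rot: [3.14, 0.001, 2.858]
contact_force: [0.3, 0.6, 0.1]
opening: 0.0849
gripper_force: 0.0
```

```bash
python3 - <<'E'
from h import *
s=snap('wrist','w2')
cv2.imwrite('pics/w2b.png',cv2.resize(s['img'][:,:,::-1],None,fx=1.25,fy=1.25))
print(proj(s,[.483,.259,.04])*1.25)
delta([.483,.259,.36],2.87)
E
```

```text
[398.41334235 236.51453084]
d cm [ 0.05 -0.06  0.14] rv [ 0.001  0.001 -0.011] t 4.0 F [-0.4 -0.3  0.8] pos [0.4837 0.2595 0.3614] rot [3.1403e+00 7.0000e-04 2.8589e+00]
```

View pics/w2b.png

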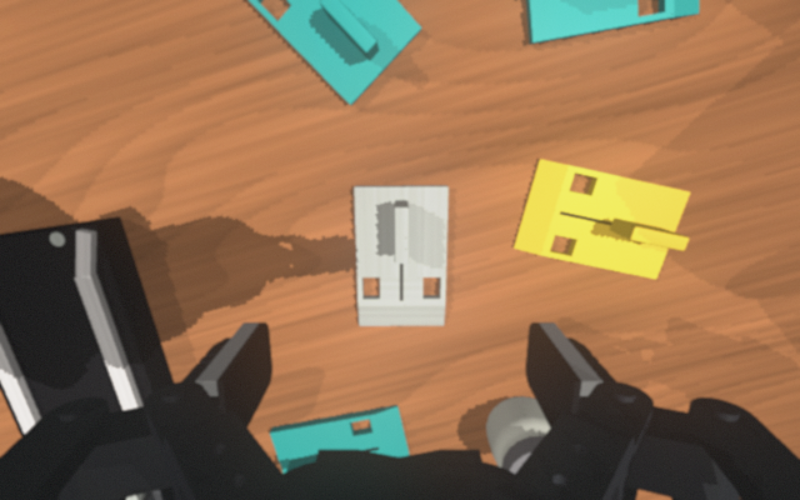

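The plate is under the gripper: rear corners (354,187)/(448,187), front corners (360,326)/(445,326), fin top near x≈401.5. The yellow look-alike is clear of the fingers.

```bash
python3 - <<'E'
from h import *
s=load('w2');k=1.25
f=lambda x,y,z: back(s,(x+.5)/k-.5,(y+.5)/k-.5,z)
rl,rr,fr,fl=f(354,187,.008),f(448.5,187,.008),f(445,326,.0015),f(360,326,.0015)
F=(fl+fr)/2;B=(rl+rr)/2;d=F-B;c=(F+B)/2;yaw=np.arctan2(d[1],d[0]);print(F,B,yaw,np.arctan2((rr-rl)[0],-(rr-rl)[1])-0,c-.0275*np.array([np.cos(yaw),np.sin(yaw),0]),[np.linalg.norm(a) for a in (fl-fr,rl-rr,d)])
print('finrear',f(401.5,202,.04),'fin front slot',f(401.5,300,.008))
# finger tips midpoint at image: pads
delta([.483,.259,.36],2.87)
E
```

```text
[0.56549306 0.238411   0.0015    ] [0.45467783 0.26933353 0.008     ] -0.2721236678581795 2.858437970872043 [0.48359738 0.26126365 0.00475   ] [np.float64(0.07020262632340823), np.float64(0.06986949418769846), np.float64(0.11523223299502512)]
finrear [0.46060117 0.2675899  0.04      ] fin front slot [0.54066926 0.24467806 0.008     ]
d cm [ 0.05 -0.06  0.14] rv [ 0.001  0.001 -0.011] t 4.0 F [-0.4 -0.3  0.8] pos [0.4837 0.2595 0.3614] rot [3.1403e+00 7.0000e-04 2.8589e+00]
```

Emit:
drive_tool([
  [[7,0,0.1,4,0,0,-0.008],[6,0,0.1,8,0,0,-0.008],[5,0,0.1,12,0,0,-0.008],[5,0,0.1,15.5,0,0,-0.008],[5,0,0.1,17.6,0,0,-0.008]],
])

```text
t: 4.5
ee_pos: [0.483, 0.2604, 0.1824]
ee_rot: [-3.14, -0.002, 2.868]
contact_force: [-0.4, -0.2, 0.1]
opening: 0.0499
gripper_force: 0.0
```

Emit:
drive_tool([
  [[4.5,0,0,0,0,0,0],[4.5,0,0,0,0,0,0]],
])

```text
t: 4.7
ee_pos: [0.4842, 0.261, 0.1858]
ee_rot: [3.141, 0.001, 2.869]
contact_force: [-0.3, 0.8, -0.4]
opening: 0.0449
gripper_force: 0.0
```

```bash
python3 - <<'E'
from h import *
delta([.4838,.2605,.185],2.867)
s=snap('wrist','w3')
cv2.imwrite('pics/w3b.png',s['img'][:,:,::-1])
E
```

```text
d cm [ 0.02 -0.06  0.08] rv [0.001 0.001 0.002] t 4.7 F [-0.3  0.8 -0.4] pos [0.4842 0.261  0.1858] rot [3.1405e+00 5.0000e-04 2.8687e+00]
```

View pics/w3b.png

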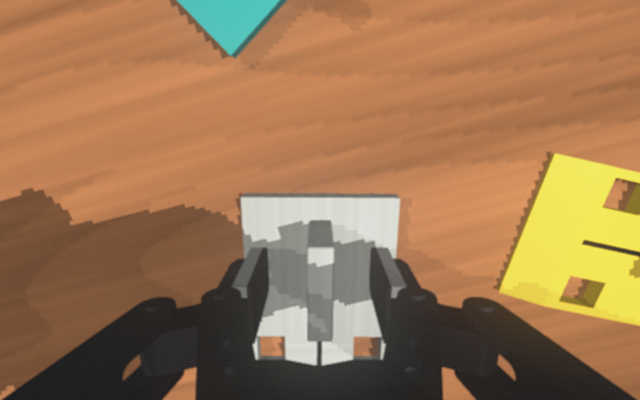

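The fin is centred between the pads (fin centre x=320; pads 258/382). Closing.

Emit:
drive_tool([
  [[0.5,0,0,0,0,0,0],[0.5,0,0,0,0,0,0],[0.5,0,0,0,0,0,0],[0.5,0,0,0,0,0,0],[0.5,0,0,0,0,0,0]],
], newtons=70)

```text
t: 5.25
ee_pos: [0.4845, 0.2612, 0.1869]
ee_rot: [3.139, 0.003, 2.869]
contact_force: [-0.4, -0.0, 6.8]
opening: 0.009
gripper_force: 69.9
```

```bash
python3 - <<'E'
from h import *
s=r.get_state();print(s['opening'],s['gripper_force'])
delta([.4838,.2605,.185],2.867)
E
```

```text
0.009042344908216064 69.94126439094543
d cm [ 0.05 -0.09  0.19] rv [0.003 0.003 0.002] t 5.25 F [-0.4 -0.   6.8] pos [0.4845 0.2612 0.1869] rot [3.1386e+00 2.7000e-03 2.8694e+00]
```

Emit:
drive_tool([
  [[0.5,0,0,-1,0,0,0],[0.5,0,0,-3,0,0,0],[0.5,0,0,-7,0,0,0],[0.5,0,0,-12,0,0,0],[0.5,0,0,-17,0,0,0]],
])

```text
t: 5.75
ee_pos: [0.4831, 0.2604, 0.357]
ee_rot: [3.141, -0.001, 2.869]
contact_force: [1.1, -0.6, -2.7]
opening: 0.0086
gripper_force: 68.5
```

```bash
python3 - <<'E'
from h import *
print(r.get_state()['opening'],r.get_state()['joint_pos'].round(2))
delta([.60,-.03,.40],3.004)
E
```

```text
0.00855365549814212 [ 0.49  0.17 -0.09  1.31  0.    0.77]
d cm [-19.06 -24.83  -4.32] rv [ 0.    -0.001 -0.135] t 5.75 F [ 1.1 -0.6 -2.7] pos [0.4831 0.2604 0.357 ] rot [ 3.1414e+00 -7.0000e-04  2.8694e+00]
```

Emit:
drive_tool([
  [[0.5,-3,-4,-1,0,0,-0.03],[0.5,-6,-8,-2,0,0,-0.06],[0.5,-9,-12,-3,0,0,-0.09],[0.5,-12,-16,-4.3,0,0,-0.12],[0.5,-15,-20,-4.3,0,0,-0.135]],
])

```text
t: 6.25
ee_pos: [0.573, 0.0302, 0.4002]
ee_rot: [3.14, 0.003, 3.006]
contact_force: [1.1, 0.7, -2.6]
opening: 0.0087
gripper_force: 69.0
```

Emit:
drive_tool([
  [[0.5,-3,-3,0,0,0,0],[0.5,-4.6,-4.2,0,0,0,0],[0.5,-4.6,-4.2,0,0,0,0],[0.5,-4.6,-4.2,0,0,0,0]],
])

```text
t: 6.65
ee_pos: [0.6125, -0.0162, 0.3977]
ee_rot: [3.14, -0.001, 3.004]
contact_force: [0.1, -0.3, -2.5]
opening: 0.0086
gripper_force: 69.1
```

```bash
python3 - <<'E'
from h import *
delta([.60,-.03,.40],3.004)
s=snap('wrist','w4')
cv2.imwrite('pics/w4b.png',cv2.resize(s['img'][:,:,::-1],None,fx=1.25,fy=1.25))
E
```

```text
d cm [ 1.05 -1.54 -0.23] rv [ 0.001 -0.001 -0.   ] t 6.65 F [ 0.1 -0.3 -2.5] pos [ 0.6125 -0.0162  0.3977] rot [ 3.1401e+00 -8.0000e-04  3.0036e+00]
```

View pics/w4b.png

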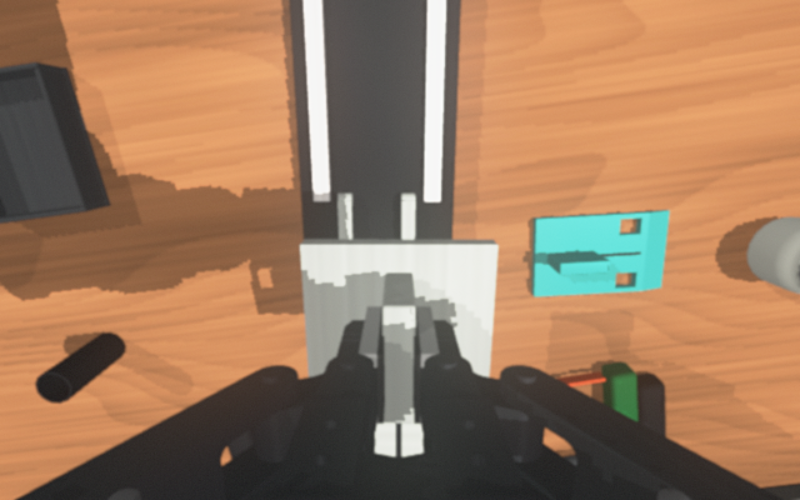

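The far view shows rail ends at y≈201 (left x 313–330, right 424–441), clip noses at y≈194 (x≈345 and 408), and the plate held squarely. I'll fit the rails and noses numerically.

```bash
python3 - <<'E'
from h import *
s=load('w4');g=s['img'].min(axis=2).astype(int)
W=[];L=[];Rr=[]
for v in range(2,152,8):
    m=np.where(g[v,230:370]>150)[0]+230
    l=m[m<290];q=m[m>310]; L.append(back(s,(l.min()+l.max())/2,v,.036)); Rr.append(back(s,(q.min()+q.max())/2,v,.036))
    if v%40==2: print(v,l.min(),l.max(),q.min(),q.max())
L=np.array(L);Rr=np.array(Rr)
M=[];
for P in(L,Rr):
    a=np.polyfit(P[:,0],P[:,1],1);print('slope',a,np.arctan(a[0]),'res',np.std(P[:,1]-np.polyval(a,P[:,0])));M.append(a)
a=(M[0]+M[1])/2;yaw=np.arctan(a[0]);print('centre line y at x=.4,.5,.6',[np.polyval(a,x) for x in(.4,.5,.6)],'sep',(M[1]-M[0])@[.5,1]*np.cos(yaw))
u=np.array([np.cos(yaw),np.sin(yaw)])
for n,x,y,z in[('railL',321,201,.036),('railR',432,201,.036),('noseL',345,194,.042),('noseR',408,194,.042)]:
    p=back(s,(x+.5)/1.25-.5,(y+.5)/1.25-.5,z);print(n,p,'along',p[:2]@u,'lat',p[:2]@[-u[1],u[0]])
print('c lat',np.array([.5,np.polyval(a,.5)])@[-u[1],u[0]])
c=s['img'][120:200,230:370,::-1];cv2.imwrite('pics/c4.png',cv2.resize(c,None,fx=5.7,fy=5.7,interpolation=cv2.INTER_CUBIC))
E
```

```text
2 242 257 342 356
42 244 259 341 355
82 246 260 340 354
122 248 262 339 353
slope [-0.1400106  0.0096019] -0.1391063395775181 res 0.0001707149269949702
slope [-0.14092513  0.09543504] -0.14000317110224614 res 0.00018918751094897205
centre line y at x=.4,.5,.6 [np.float64(-0.0036686751475390467), np.float64(-0.017715461697075337), np.float64(-0.031762248246611634)] sep 0.08454585545855813
railL [ 0.58485182 -0.07255867  0.036     ] along 0.5892589785976037 lat 0.009500938682923413
railR [0.59651826 0.01157236 0.036     ] along 0.5891091856538953 lat 0.09443687606715398
noseL [ 0.58139544 -0.05261443  0.042     ] along 0.5830619091151026 lat 0.028770498584503153
noseR [ 0.58786768 -0.0059379   0.042     ] along 0.5829784154497061 lat 0.07589354282391704
c lat 0.052007887785741
```

View pics/c4.png

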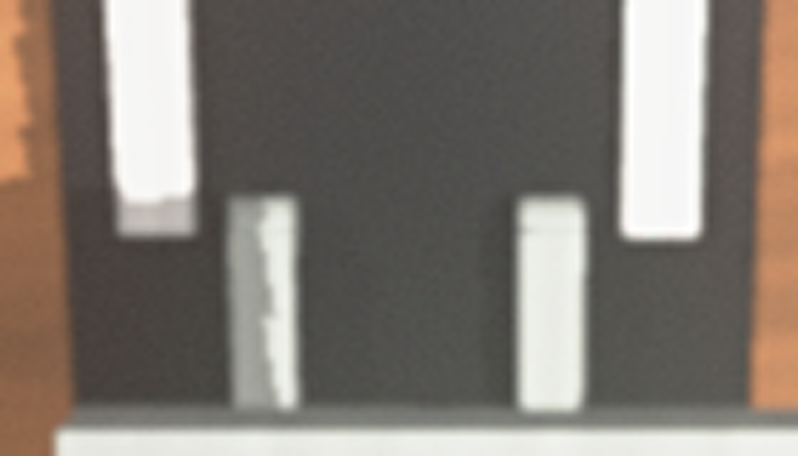

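The crop gives nose tips at y≈197 and rail ends at y≈239, so the nose tips are about 7 mm before the rail ends, at bed x≈38. That puts the head about 2 mm before mid and the stop at bed x≈76. The bed axis is yaw −0.1396, lateral 0.052 m.

```bash
cat >> h.py <<'E'
Y=np.pi-.1396;U=np.array([np.cos(.1396),-np.sin(.1396)]);N=np.array([-U[1],U[0]])
def bed(x,lat=0): return (.545+x/1000)*U+(.052+lat/1000)*N
def go(x,z,lat=0):
    delta([*bed(x,lat),z],Y);s=r.get_state();p=s['ee_pos'][:2];print('fin bed x %.1f lat %.1f'%((p@U-.545)*1e3,(p@N-.052)*1e3),'Fx,lat',s['contact_force'][:2]@U,s['contact_force'][:2]@N,'tq',s['torque'].round(2),'open',s['opening'])
E
python3 -c "
from h import *
go(-80,.25)"
```

```text
d cm [14.34 -1.76 14.8 ] rv [ 0.001 -0.     0.003] t 6.7 F [-0.4  0.6 -3.1] pos [ 0.6122 -0.0156  0.398 ] rot [ 3.1401e+00 -4.0000e-04  3.0046e+00]
fin bed x 63.4 lat 17.8 Fx,lat -0.4294914153436488 0.500421258639044 tq [0.03 0.04 0.  ] open 0.00865071657994621
```

Emit:
drive_tool([
  [[0.5,3,-0.5,0,0,0,0],[0.5,7,-1,1,0,0,0.003],[0.5,11,-1.5,4,0,0,0.003],[0.5,14.3,-1.8,7.5,0,0,0.003],[0.5,14.3,-1.8,11,0,0,0.003]],
])

```text
t: 7.2
ee_pos: [0.4638, -0.0129, 0.2876]
ee_rot: [3.14, -0.0, 3.003]
contact_force: [0.7, 0.7, -2.5]
opening: 0.0087
gripper_force: 69.1
```

Emit:
drive_tool([
  [[0.5,0,0,3,0,0,0],[0.5,0,0,3.8,0,0,0],[0.5,0,0,3.8,0,0,0],[0.5,0,0,3.8,0,0,0]],
])

```text
t: 7.6
ee_pos: [0.4693, -0.0136, 0.2515]
ee_rot: [3.14, 0.003, 3.002]
contact_force: [0.6, -0.1, -2.2]
opening: 0.0087
gripper_force: 68.9
```

```bash
python3 - <<'E'
from h import *
go(-80,.226)
s=snap('wrist','w5')
cv2.imwrite('pics/w5b.png',cv2.resize(s['img'][:,:,::-1],None,fx=1.25,fy=1.25))
E
```

```text
d cm [0.17 0.02 2.55] rv [0.002 0.003 0.   ] t 7.6 F [ 0.6 -0.1 -2.2] pos [ 0.4693 -0.0136  0.2515] rot [3.1401e+00 2.8000e-03 3.0023e+00]
fin bed x -78.4 lat -0.2 Fx,lat 0.5700184529997006 -0.02393982683161222 tq [-0.   -0.   -0.02] open 0.008670675314217988
```

View pics/w5b.png

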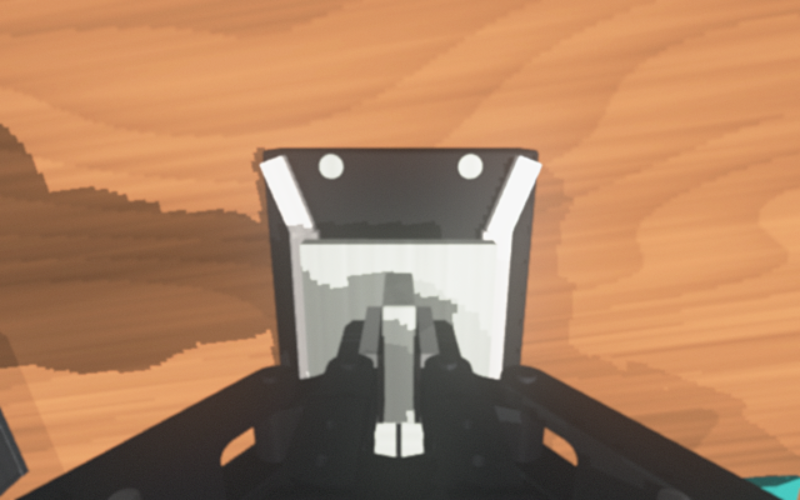

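The plate is symmetric to within about 0.8 mm: plate centre x≈399.5, bed centre x≈401. I'll shift 0.5 mm to +y and descend gently.

Emit:
drive_tool([
  [[0.5,0.1,0.08,1.5,0,0,0],[0.5,0.1,0.08,2.4,0,0,0],[0.5,0.1,0.08,2.8,0,0,0],[0.5,0.1,0.08,2.8,0,0,0],[0.5,0.1,0.08,2.8,0,0,0]],
])

```text
t: 8.15
ee_pos: [0.4682, -0.0132, 0.2224]
ee_rot: [3.14, 0.001, 3.001]
contact_force: [0.1, 0.5, -2.0]
opening: 0.0091
gripper_force: 69.1
```

```bash
python3 -c "
from h import *
go(-80,.217,.5)"
```

```text
d cm [0.04 0.04 0.54] rv [ 0.001  0.001 -0.001] t 8.15 F [ 0.1  0.5 -2. ] pos [ 0.4682 -0.0132  0.2224] rot [3.1403e+00 1.4000e-03 3.0013e+00]
fin bed x -79.6 lat 0.1 Fx,lat 0.07855561126865171 0.5184867555351991 tq [-0.06  0.02 -0.01] open 0.009126542385910236
```

Emit:
drive_tool([
  [[0.5,0,0.04,0.1,0,0,0],[0.5,0,0.04,0.2,0,0,0],[0.5,0,0.04,0.25,0,0,0],[0.5,0,0.04,0.25,0,0,0]],
])

```text
t: 8.55
ee_pos: [0.4679, -0.0127, 0.2195]
ee_rot: [3.14, 0.001, 3.001]
contact_force: [-0.5, -0.5, -2.5]
opening: 0.0091
gripper_force: 69.1
```

Emit:
drive_tool([
  [[0.5,0,0,0.1,0,0,0],[0.5,0,0,0.2,0,0,0],[0.5,0,0,0.2,0,0,0]],
])

```text
t: 8.85
ee_pos: [0.4679, -0.0127, 0.2173]
ee_rot: [3.14, 0.001, 3.001]
contact_force: [0.3, 0.8, -2.9]
opening: 0.0089
gripper_force: 69.1
```

```bash
python3 -c "
from h import *
go(-80,.2165,.5)"
```

```text
d cm [ 0.01 -0.    0.08] rv [ 0.001  0.001 -0.001] t 8.85 F [ 0.3  0.8 -2.9] pos [ 0.4679 -0.0127  0.2173] rot [3.1404e+00 7.0000e-04 3.0014e+00]
fin bed x -79.9 lat 0.5 Fx,lat 0.18062005570791 0.8237399066625349 tq [-0.05  0.01  0.01] open 0.008923709741651617
```

Emit:
drive_tool([
  [[0.5,0,0,0.05,0,0,0],[0.5,0,0,0.05,0,0,0]],
])

```text
t: 9.05
ee_pos: [0.4679, -0.0127, 0.217]
ee_rot: [3.14, 0.001, 3.001]
contact_force: [-0.2, 0.2, -2.5]
opening: 0.0089
gripper_force: 69.3
```

Emit:
drive_tool([
  [[0.5,0,0,0.05,0,0,0],[0.5,0,0,0.05,0,0,0]],
])

```text
t: 9.25
ee_pos: [0.4679, -0.0127, 0.2169]
ee_rot: [3.14, 0.001, 3.001]
contact_force: [-2.1, 0.4, 2.0]
opening: 0.0081
gripper_force: 70.0
```

Emit:
drive_tool([
  [[0.5,0,0,0.05,0,0,0],[0.5,0,0,0.05,0,0,0]],
])

```text
t: 9.45
ee_pos: [0.4679, -0.0127, 0.2169]
ee_rot: [3.14, 0.002, 3.001]
contact_force: [-4.2, 0.7, 7.9]
opening: 0.0086
gripper_force: 70.8
```

Emit:
drive_tool([
  [[0.5,0,0,-0.08,0,0,0],[0.5,0,0,-0.08,0,0,0],[0.5,-0.3,0,-0.08,0,0,0],[0.5,-0.6,0,-0.08,0,0,0],[0.5,-1.0,0,-0.08,0,0,0]],
])

```text
t: 9.95
ee_pos: [0.4776, -0.0141, 0.2169]
ee_rot: [3.14, 0.0, 3.001]
contact_force: [-5.1, 0.5, 3.9]
opening: 0.009
gripper_force: 70.3
```

```bash
python3 -c "
from h import *
go(-55,.2169,.5)"
```

```text
d cm [-1.5 -0.  -0. ] rv [ 0.001  0.    -0.001] t 9.95 F [-5.1  0.5  3.9] pos [ 0.4776 -0.0141  0.2169] rot [3.1403 0.     3.0015]
fin bed x -70.0 lat 0.5 Fx,lat -5.0981851783017555 -0.25032262017387363 tq [0.04 0.85 0.03] open 0.00904864683951311
```

Emit:
drive_tool([
  [[0.5,-0.3,0,-0.04,0,0,0],[0.5,-0.7,0,-0.04,0,0,0],[0.5,-1.1,0,-0.04,0,0,0],[0.5,-1.5,0,-0.04,0,0,0],[0.5,-1.5,0,-0.04,0,0,0]],
])

```text
t: 10.45
ee_pos: [0.4934, -0.0163, 0.217]
ee_rot: [3.14, 0.001, 3.001]
contact_force: [0.3, -0.8, -2.7]
opening: 0.0086
gripper_force: 69.1
```

```bash
python3 -c "
from h import *
go(-45,.2169,.5)"
```

```text
d cm [-0.91 -0.    0.01] rv [ 0.001  0.001 -0.001] t 10.45 F [ 0.3 -0.8 -2.7] pos [ 0.4934 -0.0163  0.217 ] rot [3.1403e+00 1.3000e-03 3.0014e+00]
fin bed x -54.1 lat 0.5 Fx,lat 0.43109291819379725 -0.7650281025501285 tq [ 0.   -0.02  0.02] open 0.008609858659213201
```

Emit:
drive_tool([
  [[0.5,-0.3,0,0,0,0,0],[0.5,-0.6,0,0,0,0,0],[0.5,-0.9,0,0,0,0,0],[0.5,-1.2,0,0,0,0,0],[0.5,-1.4,0,0,0,0,0]],
])

```text
t: 10.95
ee_pos: [0.5069, -0.0182, 0.2172]
ee_rot: [3.14, 0.001, 3.001]
contact_force: [0.1, -0.7, -2.8]
opening: 0.0087
gripper_force: 69.1
```

Emit:
drive_tool([
  [[0.5,-0.2,0,0,0,0,0],[0.5,-0.4,0,0,0,0,0],[0.5,-0.6,0,0,0,0,0]],
])

```text
t: 11.25
ee_pos: [0.5101, -0.0187, 0.2169]
ee_rot: [3.14, -0.006, 3.002]
contact_force: [-14.6, 2.3, 8.6]
opening: 0.0087
gripper_force: 70.8
```

```bash
python3 -c "
from h import *
go(-20,.2169,.5)"
```

```text
d cm [-1.72  0.   -0.01] rv [ 0.001 -0.006 -0.   ] t 11.25 F [-14.6   2.3   8.6] pos [ 0.5101 -0.0187  0.2169] rot [ 3.1402 -0.0057  3.0017]
fin bed x -37.2 lat 0.5 Fx,lat -14.810320509677581 0.23718267326785947 tq [0.37 2.51 0.  ] open 0.008697957327822832
```

Emit:
drive_tool([
  [[0.5,0,0,-0.08,0,0,0],[0.5,0,0,-0.08,0,0,0]],
])

```text
t: 11.45
ee_pos: [0.5104, -0.0187, 0.2173]
ee_rot: [3.14, -0.005, 3.002]
contact_force: [-9.7, 2.4, 2.5]
opening: 0.0084
gripper_force: 69.7
```

Emit:
drive_tool([
  [[0.5,-0.1,0,-0.04,0,0,0],[0.5,-0.1,0,-0.04,0,0,0]],
])

```text
t: 11.65
ee_pos: [0.5113, -0.0189, 0.2175]
ee_rot: [3.14, -0.005, 3.002]
contact_force: [-9.3, 0.7, 0.9]
opening: 0.0086
gripper_force: 69.6
```

```bash
python3 -c "
from h import *
go(-20,.2169,.5)"
```

```text
d cm [-1.61  0.01  0.05] rv [ 0.001 -0.005 -0.   ] t 11.65 F [-9.3  0.7  0.9] pos [ 0.5113 -0.0189  0.2175] rot [ 3.1404 -0.0054  3.0016]
fin bed x -36.1 lat 0.4 Fx,lat -9.337653077836029 -0.616207895590908 tq [ 0.27  1.89 -0.02] open 0.008641524805596892
```

Force is down to 9 N. Continuing in small steps.

Emit:
drive_tool([
  [[0.5,-0.1,0,-0.02,0,0,0],[0.5,-0.2,0,-0.02,0,0,0],[0.5,-0.2,0,-0.02,0,0,0]],
])

```text
t: 11.95
ee_pos: [0.5132, -0.0192, 0.2176]
ee_rot: [3.14, -0.006, 3.002]
contact_force: [-10.1, 0.7, 0.2]
opening: 0.0087
gripper_force: 69.6
```

Emit:
drive_tool([
  [[0.5,-0.1,0,0,0,0,0],[0.5,-0.2,0,0,0,0,0],[0.5,-0.3,0,0,0,0,0]],
])

```text
t: 12.25
ee_pos: [0.5158, -0.0195, 0.2176]
ee_rot: [3.14, -0.007, 3.002]
contact_force: [-11.3, 1.9, 1.3]
opening: 0.0089
gripper_force: 69.7
```

```bash
python3 -c "
from h import *
go(-20,.2169,.5)"
```

```text
d cm [-1.15  0.01  0.06] rv [ 0.001 -0.007 -0.   ] t 12.25 F [-11.3   1.9   1.3] pos [ 0.5158 -0.0195  0.2176] rot [ 3.1405 -0.0066  3.0017]
fin bed x -31.5 lat 0.4 Fx,lat -11.48118880929077 0.2840760345962201 tq [0.32 2.23 0.05] open 0.00886091691598987
```

Emit:
drive_tool([
  [[0.5,-0.12,0,0,0,0,0],[0.5,-0.24,0,0,0,0,0],[0.5,-0.36,0,0,0,0,0],[0.5,-0.48,0,0,0,0,0],[0.5,-0.6,0,0,0,0,0]],
])

```text
t: 12.75
ee_pos: [0.5215, -0.0203, 0.2175]
ee_rot: [3.14, -0.007, 3.002]
contact_force: [-12.9, 1.8, 3.3]
opening: 0.0084
gripper_force: 69.9
```

```bash
python3 -c "
from h import *
go(-20,.2169,.5)"
```

```text
d cm [-0.58  0.01  0.06] rv [ 0.001 -0.007 -0.   ] t 12.75 F [-12.9   1.8   3.3] pos [ 0.5215 -0.0203  0.2175] rot [ 3.1405 -0.0074  3.0017]
fin bed x -25.8 lat 0.4 Fx,lat -13.067843922746935 0.022160453938536273 tq [0.33 2.51 0.01] open 0.008415365712914836
```

Raise slightly to relieve friction and go on.

Emit:
drive_tool([
  [[0.5,-0.12,0,-0.03,0,0,0],[0.5,-0.24,0,-0.05,0,0,0],[0.5,-0.36,0,-0.05,0,0,0],[0.5,-0.48,0,-0.05,0,0,0],[0.5,-0.6,0,-0.05,0,0,0]],
])

```text
t: 13.25
ee_pos: [0.5275, -0.0212, 0.2177]
ee_rot: [3.141, -0.007, 3.002]
contact_force: [-9.8, 1.7, -0.6]
opening: 0.0087
gripper_force: 69.5
```

```bash
python3 -c "
from h import *
go(-9,.2169,.5)"
```

```text
d cm [-1.07  0.01  0.08] rv [ 0.001 -0.007 -0.   ] t 13.25 F [-9.8  1.7 -0.6] pos [ 0.5275 -0.0212  0.2177] rot [ 3.1405 -0.0074  3.0016]
fin bed x -19.7 lat 0.4 Fx,lat -9.94785431759068 0.3254524972361159 tq [ 0.29  1.96 -0.04] open 0.008715473151389447
```

Emit:
drive_tool([
  [[0.5,-0.1,0,0,0,0,0],[0.5,-0.2,0,0,0,0,0],[0.5,-0.3,0,0,0,0,0],[0.5,-0.4,0,0,0,0,0]],
])

```text
t: 13.65
ee_pos: [0.5323, -0.0219, 0.2177]
ee_rot: [3.141, -0.005, 3.002]
contact_force: [-8.0, 0.3, -3.6]
opening: 0.0088
gripper_force: 69.1
```

Emit:
drive_tool([
  [[0.5,-0.1,0,0,0,0,0],[0.5,-0.2,0,0,0,0,0]],
])

```text
t: 13.85
ee_pos: [0.5347, -0.0222, 0.2178]
ee_rot: [3.141, -0.004, 3.002]
contact_force: [-3.3, 0.1, -6.2]
opening: 0.009
gripper_force: 68.7
```

Emit:
drive_tool([
  [[0.5,-0.1,0,0,0,0,0],[0.5,-0.2,0,0,0,0,0]],
])

```text
t: 14.05
ee_pos: [0.5388, -0.0227, 0.2193]
ee_rot: [3.14, 0.002, 3.001]
contact_force: [0.6, -0.1, -2.4]
opening: 0.0089
gripper_force: 69.1
```

```bash
python3 -c "
from h import *
go(-9,.2169,.5)"
```

```text
d cm [ 0.07 -0.    0.24] rv [ 0.001  0.002 -0.001] t 14.05 F [ 0.6 -0.1 -2.4] pos [ 0.5388 -0.0227  0.2193] rot [3.1403e+00 2.1000e-03 3.0014e+00]
fin bed x -8.3 lat 0.5 Fx,lat 0.625703192378923 -0.04179196418232882 tq [0.   0.13 0.  ] open 0.00893300874729447
```

Clips have snapped: force fell from 10 N to about 0. The plate is now about 2 mm off the floor, so I'll lower it and then push to the stop.

Emit:
drive_tool([
  [[0.5,0,0,0.1,0,0,0],[0.5,0,0,0.2,0,0,0],[0.5,0,0,0.23,0,0,0]],
])

```text
t: 14.35
ee_pos: [0.5384, -0.0226, 0.217]
ee_rot: [3.14, 0.001, 3.001]
contact_force: [-0.7, -0.0, -2.4]
opening: 0.0089
gripper_force: 69.1
```

```bash
python3 -c "
from h import *
go(-6,.2169,.5)"
```

```text
d cm [-0.27 -0.    0.01] rv [ 0.001  0.001 -0.001] t 14.35 F [-0.7 -0.  -2.4] pos [ 0.5384 -0.0226  0.217 ] rot [3.1403e+00 1.5000e-03 3.0014e+00]
fin bed x -8.7 lat 0.5 Fx,lat -0.730952912209367 -0.11295027131897536 tq [-0.01 -0.01  0.01] open 0.008913293309944137
```

Emit:
drive_tool([
  [[0.5,-0.05,0,0,0,0,0],[0.5,-0.1,0,0,0,0,0]],
])

```text
t: 14.55
ee_pos: [0.5393, -0.0227, 0.217]
ee_rot: [3.14, 0.001, 3.001]
contact_force: [-0.6, -0.5, -2.8]
opening: 0.0088
gripper_force: 69.2
```

Emit:
drive_tool([
  [[0.5,-0.05,0,0,0,0,0],[0.5,-0.1,0,0,0,0,0]],
])

```text
t: 14.75
ee_pos: [0.5397, -0.0228, 0.2169]
ee_rot: [3.14, -0.0, 3.002]
contact_force: [-5.5, 1.1, 1.5]
opening: 0.0091
gripper_force: 69.8
```

Emit:
drive_tool([
  [[0.5,-0.05,0,-0.03,0,0,0],[0.5,-0.1,0,-0.03,0,0,0]],
])

```text
t: 14.95
ee_pos: [0.5401, -0.0229, 0.217]
ee_rot: [3.14, -0.002, 3.002]
contact_force: [-8.5, 1.3, 3.2]
opening: 0.0091
gripper_force: 69.9
```

```bash
python3 - <<'E'
from h import *
go(-6,.2169,.5)
a=snap('top','top6')['img'][150:280,300:400,::-1];b=snap('scene','sc6')['img'][150:250,240:370,::-1]
f=lambda i:cv2.resize(i,(390,500),interpolation=cv2.INTER_CUBIC)
cv2.imwrite('pics/c6.png',np.hstack([f(a),cv2.resize(b,(410,500),interpolation=cv2.INTER_CUBIC)]))
E
```

```text
d cm [-0.1   0.    0.01] rv [ 0.001 -0.002 -0.   ] t 14.95 F [-8.5  1.3  3.2] pos [ 0.5401 -0.0229  0.217 ] rot [ 3.1403e+00 -2.1000e-03  3.0015e+00]
fin bed x -7.0 lat 0.5 Fx,lat -8.57051193907095 0.14668894808999267 tq [0.19 1.48 0.05] open 0.00910114543780493
```

Stop met: 8.5 N with only elastic tilt. Relax slightly and open.

Emit:
drive_tool([
  [[0.5,0.1,0,0,0,0,0],[2,0.1,0,0,0,0,0],[4,0.1,0,0,0,0,0],[4,0.1,0,0,0,0,0],[4,0.1,0,0,0,0,0]],
])

```text
t: 15.55
ee_pos: [0.5406, -0.0229, 0.2174]
ee_rot: [3.14, 0.002, 3.001]
contact_force: [-0.2, 0.2, -0.2]
opening: 0.0401
gripper_force: 0.0
```

Emit:
drive_tool([
  [[4,0,0,-2,0,0,0],[4,0,0,-5,0,0,0],[4,0,0,-9,0,0,0],[4,0,0,-14,0,0,0],[4,0,0,-18,0,0,0]],
])

```text
t: 16.05
ee_pos: [0.5399, -0.0231, 0.4]
ee_rot: [3.14, 0.003, 3.001]
contact_force: [1.3, 0.3, 0.1]
opening: 0.0402
gripper_force: 0.0
```

Emit:
drive_tool([
  [[4,-5,0,0,0,0,0],[4,-9,0,0,0,0,0],[4,-12,0,0,0,0,0],[4,-12,0,0,0,0,0],[4,-12,0,0,0,0,0]],
])

```text
t: 16.55
ee_pos: [0.6592, -0.0399, 0.3963]
ee_rot: [3.14, -0.001, 3.001]
contact_force: [0.2, -0.4, 0.5]
opening: 0.04
gripper_force: 0.0
```

```bash
python3 - <<'E'
from h import *
go(100,.4)
s=snap('wrist','w7');print(proj(s,[*bed(78),.035]))
t=snap('scene','sc7')['img'][160:250,245:365,::-1]
a=cv2.resize(s['img'][:,:,::-1],(400,250));
cv2.imwrite('pics/c7.png',np.vstack([cv2.resize(s['img'][50:290,120:520,::-1],(500,300)),cv2.resize(t,(400,300),interpolation=cv2.INTER_CUBIC)[:, :400] if 0 else cv2.resize(t,(500,300),interpolation=cv2.INTER_CUBIC)]))
E
```

```text
d cm [ 1.34 -0.02 -0.37] rv [ 0.001 -0.001 -0.001] t 16.55 F [ 0.2 -0.4  0.5] pos [ 0.6592 -0.0399  0.3963] rot [ 3.1404e+00 -7.0000e-04  3.0013e+00]
fin bed x 113.4 lat 0.2 Fx,lat 0.23236747772622685 -0.3373743564227761 tq [ 0.01  0.02 -0.07] open 0.03997700494507448
[318.95709649 144.11645238]
```

View pics/c7.png

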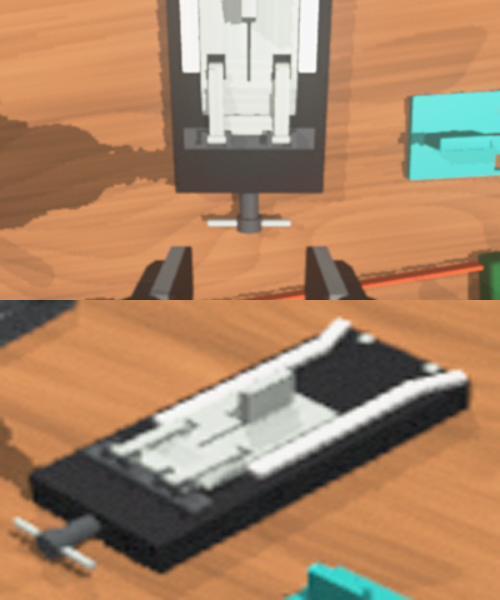

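```bash
python3 -c "
from h import *
print(r.hand_in())"
```

```text
the job is handed in; nothing more can be done
None
```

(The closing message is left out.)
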